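# Set the pin in the depth gauge and hold its mirror cover at 45 degrees for reading

## Robot

A 6-joint arm with a two-finger parallel gripper is mounted at the origin on a cart in front of the work surface, level with it; the furniture and walls round the work are solid. World frame = base frame: x ahead of the robot, y to its left, z up, the work surface at z = 0. Lengths are in m, angles in rad, forces in N, time in s.
With the tool pointing down it reaches from about 0.35 to 0.85 m from the base axis. Payload 8.1 kg.
Tool frame: the origin (TCP) lies at the very end of the fingers, on their centre line; the grasp point (between the pads) lies 19 mm behind it; z points along the fingers, y is the direction in which the jaws open and shut (so a half turn about z gives the same grasp; the last joint's range is limited). The gripper opens to 93 mm and grips with 3 to 60 N. Pads are 15 mm wide; open, the fingers measure 128 mm over their backs; the gripper's body (75 mm by 188 mm) begins 65 mm behind the grasp point.
Start: joints at [1.163, 0.13, 1.488, -0, 1.523, -0.085], TCP at [0.19, 0.569, 0.219] pointing down, gripper open.
Joint ranges: [-2.96, 2.96], [-0.89, 2.26], [0.02, 2.5], [-1.34, 4.48], [0, 2.73], [-2.66, 2.66]. Speed limits (rad/s): [2.39, 2.39, 2.79, 3.14, 3.14, 3.14].

## Interface

Orientations are given as a rotation vector (axis times angle).
In Python, from plant import * gives the robot as it stands.
- The arm moves only by the tool apply_moves, never from a script. Its argument "commands" is one flat list of numbers, 7 for each row, row after row: the shift along the world's x, y, z in cm, then the turn, a rotation vector about the world's x, y, z in rad, then the finger opening in cm, from 0 to 9.3. A call has 1 to 8 rows; each row shifts and turns the pose as measured when the row begins; what a row does not reach is not made up. A row lasts 1/8 s, in which the tool goes at most 62.5 mm and 10.7 degrees, less where a joint would pass 70% of its speed; a pose out of reach is approached as far as the arm can. A call with a gripper value outside its range is refused whole. The fingers move at their own pace and stop on an object; "squeeze" is the grip in N (left out, the last holds). Time passes only in rows, so rows that do not move let the fingers close. It gives the time, the measured TCP pose, the force and the opening at its end, in the units of the state.
- read_state(): the state, without advancing time (a new reading comes with each control period).
- read_camera(name): name is "scene" or "top" or "wrist"; returns (picture, depth): 384x512x3 uint8, blue, green, red; 384x512 float32, m along the optical axis (not along the pixel's ray), 0 where there is no reading.
- camera_model(name): a dict with "intrinsics" (3x3 intrinsics, pixels), "R" (3x3) and "t" (3): a world point X has camera coordinates R X + t. Camera axes: x right, y down, z forward; pixel columns grow to the right and rows downward; lengths in m; the calibration is good to about 2 mm. A picture is of the moment at which its call begins: read the wrist's pose just before it. camera_model takes no time and is no camera call; for the wrist camera it gives the pose at the moment of the call.
- close_job(): hands the job in, once; it reports no verdict.
Trained networks look in the newest picture that a camera, given by its name, has taken for a name from the list of things; names that differ only in an ending like _2 or _b are one class to them, and where a whole thing is asked for, a point or a joint stands for the part that bears it (a point fixed in the world has none). Each returns a list of dicts, best first, with "conf" (0 to 1); they miss things now and then, are a little off and sometimes report something else, mostly with a low value. They report only what shows in the picture. A call takes as long as a camera call. They do not tell look-alikes from the thing itself.
- find_in(query, camera): "point" ([x, y, z] in m, in the coordinates of the camera as it stood for that picture, good to about 4 mm: the middle of the surface that is visible of it).
- cut_out(query, camera): "mask" (384x512 bool, what is visible of it).
- spot_point(query, camera): "point" ([x, y, z] in m, in the coordinates of the camera as it stood for that picture, good to about 4 mm: a listed point, or the origin of a listed thing).
The state is a dict: "t": time; "q": joint angles; "dq": joint speeds; "joint_torque": joint torques, N m; "tool_pos": TCP position; "orientation": TCP orientation; "force": force on the tool from outside, world axes, zero at the start; "wrist_torque": the same for the moment, N m; "opening": finger opening in m.
Only numpy, scipy, OpenCV 4.12 (cv2) and the standard library are available. Lean on these libraries where they do the work, as an engineer would, in place of code of your own. Each camera call takes 0.05 s, during which the arm holds its last target. There are 200 camera calls.

## Task

Take the tallest, slimmest of the three setting pins out of the wooden rack and push it all the way down into the tube of the depth gauge until its collar rests on the rim, then let go of it. After that lift the gauge's hinged cover, which has a cross bar on top and springs shut by itself, and hold it open at 45 degrees so that the dial can be read in the mirror inside it: finish while still holding it there. Leave the other two pins in the rack, and leave the brass weight, the loupe and the ring gauge between the rack and the gauge where they stand.

Things in the scene. Friction and masses are not known exactly. Their poses are not given: they have to be found in the camera images.
- slim_pin: steel setting pin, the one to use, 108 mm long, standing upright in the wooden rack; of the three it has the tallest and thinnest grip. Origin at the centre of its lower tip, z along the pin towards the grip. Shank 8 mm diameter from 0 to 55 mm with a round nose, round collar 22 mm diameter from 55 to 58 mm, plain round grip 12 mm diameter from 58 to 108 mm. 40 to 90 g.
- medium_pin: another steel pin in the rack, to be left there: same build, shank 11 mm, grip 17 mm diameter and only 26 mm tall (58 to 84 mm above its origin at the lower tip)
- thick_pin: another steel pin in the rack, to be left there: same build, shank 13 mm, grip 21 mm diameter and only 26 mm tall (58 to 84 mm above its origin at the lower tip)
- pin_rack: fixed wooden block 44 x 144 x 62 mm (x, y, z), origin at the centre of its underside, z up. Three upright through holes of 16 mm diameter in a row along its y axis, 50 mm apart (at y = -50, 0 and +50 mm); the pins hang in them by their collars on the block's top, each pin's origin 7 mm above the table. Which pin is in which hole varies.
- depth_gauge: fixed depth gauge on a grey base plate 140 x 190 x 12 mm, origin at the centre of its underside, x to the back (towards the hinge of the cover), y to the left, z up. Left (y = +68 mm) stands an aluminium tube, right (centre x = +5, y = -35 mm) a square dial box 110 x 100 mm, 58 mm high in all, closed by the cover.
- tube_mouth (a point): centre of the tube's rim, on the tube's axis, 80 mm above the table. Tube outside diameter 28 mm, bore 10 mm, straight, with a sharp rim. A plunger in the bore starts 43 mm below the rim; it does not spring back, friction holds it where it is, and it takes about 2 N to push it down. A pin dropped in therefore stands 12 mm short; pushed home, its collar rests on the rim, with its tip 55 mm below the rim.
- plunger (a joint): how far the plunger in the tube is pushed down, in m: 0 at the start, 0.012 when the pin's collar rests on the rim
- cover (a joint): opening angle of the gauge's cover in rad: 0 shut (flat), 0.785 = 45 degrees, 1.75 at its stop. The cover is a grey plate 118 x 104 x 5 mm, 0.22 kg, hinged along the back of the dial box; its front edge (robot's side) rises as it opens. Its weight and a spring shut it from every angle; holding it takes about 2 to 3 N at the cross bar.
- cover_hinge (a point): middle of the cover's hinge line, 60 mm above the table; the hinge line runs along the gauge's y axis. A small graduated quadrant with a longer mark at 45 degrees stands at its right end.
- cover_bar (a point): middle of the steel cross bar on the cover, to pinch from above: round, 10 mm diameter, 74 mm long, parallel to the hinge line, on two posts of 8 mm diameter 64 mm apart. Its centre line lies 90 mm in front of and 40 mm above the hinge line when shut (100 mm above the table) and 35 mm above the cover's top face. The frame of this point turns with the cover.
- weight: brass weight with a round knob on top, 30 mm diameter, 40 mm tall, standing between the rack and the gauge; origin at the centre of its underside; not to be disturbed
- loupe: black loupe, waisted round shape 41 mm diameter, 44 mm tall, standing between the rack and the gauge; origin at the centre of its underside; not to be disturbed
- ring_gauge: steel ring gauge lying flat, 48 mm diameter, 18 mm high, between the rack and the gauge; origin at the centre of its underside; not to be disturbed
Not all that is in view belongs to the job. What is shaped like the slim_pin but red is not meant.

How it is judged:
On the way:
1. the slim pin is pushed home in the tube and let go, with the cover still shut (value of joint plunger above 0.01 m and horizontal distance between slim_pin and tube_mouth below 0.004 m and z of slim_pin in the frame of tube_mouth below -0.052 m and contact force between the fingers and slim_pin below 0.1 N and value of joint cover below 0.1 rad), for 0.2 s.
At the end, for the whole second after the job is handed in: The fingers (contact over 0.5 N) and nothing else hold the cover still at 45 degrees, give or take 5; the slim pin stands in the tube untouched, tip at least 52 mm below the rim and within 4 mm of the tube's axis, plunger at least 10 mm down (value of joint cover between 0.698 and 0.873 rad and velocity of joint cover between -0.05 and 0.05 rad/s and contact force between the fingers and cover above 0.5 N and contact force between slim_pin and cover below 0.1 N and value of joint plunger above 0.01 m and horizontal distance between slim_pin and tube_mouth below 0.004 m and z of slim_pin in the frame of tube_mouth below -0.052 m and contact force between each of the arm, the fingers and slim_pin below 0.1 N); the arm keeps its last pose, push and grip.
It fails at once if one of the other two pins is moved by more than 15 mm (distance of any of medium_pin, thick_pin from where it was at the start of the episode above 0.015 m).
It fails at once if the weight, the loupe or the ring gauge is moved by more than 30 mm or knocked over (distance of any of weight, loupe, ring_gauge from where it was at the start of the episode above 0.03 m or angle between any of weight, loupe's own z axis and vertical above 0.5 rad).
It also fails if it takes over 53 s, if anything falls off the work surface, if the arm or the gripper's body presses on something with over 40 N, if the wrist force passes 120 N, or if a joint passes its speed limit or range.

## Working session

There is one attempt and no reset: what is moved stays moved. The work goes in short steps, Python scripts to look and compute and a tool call to move; the robot and the scene stay as the last step left them, time stands still between calls to the robot, and variables do not carry over. Pictures are saved under pics/ and viewed, about 8 in all and at most 12, crops included, and the job is handed in when it is done.

Besides the shell and the picture viewer there is one more tool, called after "Call:" as name(argument=value, ...) on one line, values as JSON. apply_moves: Moves the arm, as the interface text tells. Its arguments: {"type":"object","properties":{"commands":{"type":"array"},"squeeze":{"type":"number"}},"required":["commands"]}

```bash
mkdir -p pics; cat > h.py <<'E'
from plant import *
import numpy as np, cv2
from scipy.spatial.transform import Rotation as Ro
def w(cam,p):
    m=camera_model(cam); return np.array(m["R"]).T@(np.array(p)-np.array(m["t"]))
def cloud(cam,d):
    m=camera_model(cam);K=np.array(m["intrinsics"]);v,u=np.mgrid[:d.shape[0],:d.shape[1]]
    P=np.stack([(u-K[0,2])*d/K[0,0],(v-K[1,2])*d/K[1,1],d],-1)
    return (P-np.array(m["t"]))@np.array(m["R"])
def px(cam,X):
    m=camera_model(cam);c=np.array(m["R"])@np.array(X)+np.array(m["t"]);K=np.array(m["intrinsics"]);return (K@c/c[2])[:2].round(0)
E
python3 - <<'E'
from h import *
s=read_state();print({k:np.round(v,3) for k,v in s.items()})
for c in ["scene","top"]:
    im,d=read_camera(c);cv2.imwrite(f"pics/{c}0.png",im)
    for q in ["slim_pin","medium_pin","thick_pin","pin_rack","depth_gauge","tube_mouth","cover_hinge","cover_bar","weight","loupe","ring_gauge"]:
        for r in spot_point(q,c)[:2]: 
            X=w(c,r["point"]);print(c,q,round(r["conf"],2),X.round(3),px(c,X))
E
```

```text
{'t': np.float64(0.0), 'q': array([ 1.163,  0.131,  1.489, -0.   ,  1.523, -0.085]), 'dq': array([-0.001, -0.001,  0.001, -0.001, -0.   , -0.001]), 'joint_torque': array([ 1.0000e-03, -5.5982e+01, -4.9179e+01,  7.7000e-02,  3.5000e-02,
       -0.0000e+00]), 'tool_pos': array([0.19 , 0.568, 0.218]), 'orientation': array([-5.05e-01, -3.10e+00,  3.00e-03]), 'force': array([-0.152, -0.454, -0.723]), 'wrist_torque': array([ 0.016, -0.033, -0.008]), 'opening': np.float64(0.093)}
scene slim_pin 0.76 [0.404 0.279 0.003] [144. 201.]
scene pin_rack 0.67 [0.509 0.207 0.004] [194. 191.]
scene depth_gauge 0.55 [ 0.526 -0.172  0.001] [332. 239.]
scene tube_mouth 0.96 [ 0.511 -0.106  0.079] [305. 203.]
scene tube_mouth 0.4 [ 0.526 -0.171  0.001] [331. 239.]
scene cover_hinge 0.88 [ 0.593 -0.187  0.064] [353. 203.]
scene cover_bar 0.74 [ 0.508 -0.217  0.101] [356. 213.]
scene weight 0.61 [0.451 0.025 0.001] [238. 226.]
scene weight 0.55 [ 0.508 -0.217  0.102] [356. 212.]
scene loupe 0.55 [0.648 0.028 0.001] [279. 189.]
scene ring_gauge 0.59 [0.565 0.026 0.001] [263. 203.]
top slim_pin 0.49 [0.405 0.275 0.002] [152. 246.]
top medium_pin 0.61 [0.517 0.154 0.01 ] [197. 203.]
top thick_pin 0.55 [0.505 0.21  0.009] [176. 208.]
top thick_pin 0.35 [ 0.512 -0.108  0.08 ] [297. 200.]
top pin_rack 0.77 [ 0.507  0.207 -0.   ] [178. 207.]
top depth_gauge 0.66 [ 0.528 -0.172  0.   ] [316. 197.]
top tube_mouth 0.89 [ 0.509 -0.111  0.081] [299. 201.]
top tube_mouth 0.6 [0.453 0.016 0.004] [248. 226.]
top cover_hinge 0.69 [ 0.596 -0.196  0.056] [328. 168.]
top cover_hinge 0.52 [0.452 0.017 0.004] [248. 226.]
top cover_bar 0.87 [ 0.506 -0.216  0.105] [342. 200.]
top weight 0.64 [0.451 0.019 0.003] [247. 226.]
top loupe 0.58 [0.646 0.03  0.002] [242. 156.]
top ring_gauge 0.46 [0.565 0.025 0.001] [244. 185.]
top ring_gauge 0.38 [ 0.596 -0.199  0.057] [330. 168.]
```

View pics/scene0.png

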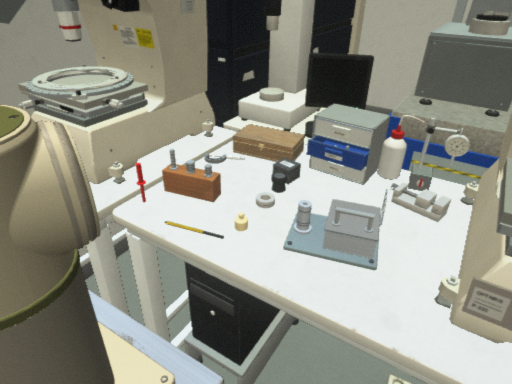

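View pics/top0.png

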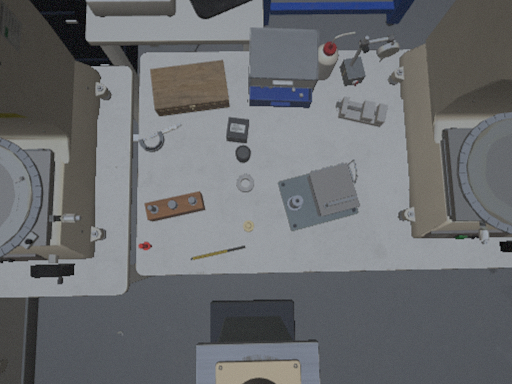

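The scene shows the slim pin in the rack's left hole (around 172,157). The red decoy stands separately at about (141,180), and tube and cover lie as detected. I'll go above the left hole.

Call:
apply_moves(commands=[4.3,-4.5,0.5,0,0,-0.15,9,4.3,-4.5,0.5,0,0,-0.15,9,4.3,-4.5,0.5,0,0,-0.15,9,4.3,-4.5,0.5,0,0,-0.15,9,4.3,-4.5,0.5,0,0,-0.15,9,4.3,-4.5,0.5,0,0,-0.15,9,4.3,-4.5,0.5,0,0,-0.15,7,0,0,0,0,0,0,5])

```text
t: 2.2
tool_pos: [0.4924, 0.2491, 0.2545]
orientation: [2.028, 2.397, 0.005]
force: [-1.3, 0.0, 0.6]
opening: 0.0745
```

```bash
cat > look.py <<'E'
from h import *
import sys
s=read_state();print(round(s["t"],2),s["tool_pos"].round(4),"R",Ro.from_rotvec(s["orientation"]).as_matrix().round(3).tolist(),"q",s["q"].round(2),"F",s["force"].round(1),"op",round(float(s["opening"]),4))
im,d=read_camera("wrist");cv2.imwrite(f"pics/{sys.argv[1]}.png",im)
np.save("d.npy",cloud("wrist",d))
for q in sys.argv[2:]:
    for r in spot_point(q,"wrist")[:2]:
        X=w("wrist",r["point"]);print(q,round(r["conf"],2),X.round(4),px("wrist",X))
E
python3 look.py w1 slim_pin medium_pin thick_pin pin_rack
```

```text
2.2 [0.4924 0.2491 0.2545] R [[-0.166, 0.986, 0.003], [0.986, 0.166, 0.001], [0.001, 0.004, -1.0]] q [ 0.38 -0.02  1.58 -0.    1.58  0.21] F [-1.3  0.   0.6] op 0.0745
slim_pin 0.86 [ 0.3982  0.2839 -0.003 ] [202. 136.]
slim_pin 0.74 [0.4975 0.2576 0.0028] [262. 164.]
medium_pin 0.48 [0.5139 0.1622 0.0024] [262. 222.]
thick_pin 0.58 [0.5007 0.2127 0.0097] [260. 194.]
pin_rack 0.91 [0.5047 0.2134 0.0007] [262. 192.]
```

View pics/w1.png

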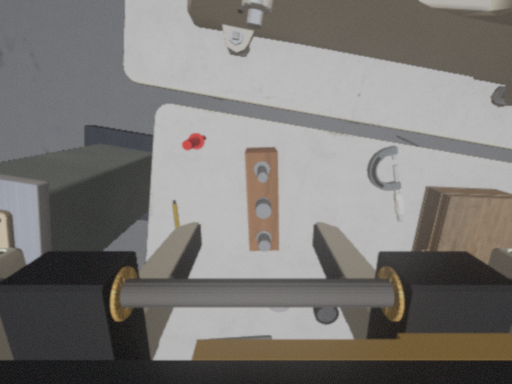

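The wrist view shows the rack vertical in the picture, with the slim pin in the top hole (262,170), and the red decoy at (195,141). I'll get the pin's grip from depth.

```bash
python3 - <<'E'
from h import *
P=np.load("d.npy").reshape(-1,3)
near=P[(abs(P[:,0]-.505)<.06)&(abs(P[:,1]-.21)<.1)]
b=near[(near[:,2]>.055)&(near[:,2]<.067)]
r=cv2.minAreaRect((b[:,:2]*1000).astype(np.float32));print("rack",r)
for lo,hi in [(.07,.085),(.085,.092),(.096,.105),(.105,.112),(.112,.12)]:
    q=near[(near[:,2]>lo)&(near[:,2]<hi)]
    for y0 in (.257,.21,.16):
        k=q[abs(q[:,1]-y0)<.02]
        if len(k): print(lo,y0,len(k),k.mean(0).round(4),k.min(0).round(4),k.max(0).round(4))
E
```

```text
rack ((505.0094909667969, 210.5263671875), (43.98185729980469, 144.59799194335938), 11.811759948730469)
0.07 0.257 17 [0.4929 0.2642 0.0779] [0.4889 0.2608 0.072 ] [0.4988 0.2657 0.0848]
0.07 0.21 50 [0.5034 0.2185 0.0763] [0.4946 0.2117 0.07  ] [0.5147 0.2213 0.085 ]
0.07 0.16 59 [0.5139 0.1683 0.0778] [0.5068 0.1631 0.0705] [0.5237 0.171  0.085 ]
0.085 0.257 10 [0.4941 0.264  0.0869] [0.489  0.2601 0.0855] [0.5    0.2653 0.091 ]
0.085 0.21 209 [0.5046 0.212  0.0902] [0.4948 0.201  0.085 ] [0.5148 0.2213 0.092 ]
0.085 0.16 124 [0.5147 0.163  0.0901] [0.507 0.154 0.085] [0.5234 0.1705 0.0919]
0.096 0.257 15 [0.4937 0.2638 0.1022] [0.4888 0.2599 0.0963] [0.501  0.2658 0.1045]
0.105 0.257 12 [0.4938 0.2633 0.1084] [0.4891 0.2591 0.1056] [0.5005 0.2653 0.1119]
0.112 0.257 83 [0.4948 0.26   0.1149] [0.4891 0.2541 0.112 ] [0.5005 0.2655 0.1167]
```

Call:
apply_moves(commands=[0.25,1.1,-4,0,0,0.04,4.5,0,0,-4.5,0,0,0,4.5,0,0,-4,0,0,0,4.5,0,0,0,0,0,0,4.5], squeeze=40)

```text
t: 2.95
tool_pos: [0.4874, 0.2708, 0.1272]
orientation: [1.951, 2.462, 0.008]
force: [-1.2, 0.4, -0.1]
opening: 0.0446
```

The pose was not settled when I took the last picture, so I'll look again now at rest.

```bash
cat > fit.py <<'E'
from h import *
import sys
read_camera("wrist") # settle
s=read_state();m=camera_model("wrist")
im,d=read_camera("wrist");m2=camera_model("wrist")
print("camera drift mm",np.abs(-np.array(m["R"]).T@m["t"]+np.array(m2["R"]).T@m2["t"]).max()*1000)
cv2.imwrite(f"pics/{sys.argv[1]}.png",im);np.save("d.npy",cloud("wrist",d))
print(round(s["t"],2),s["tool_pos"].round(4),"jaw",Ro.from_rotvec(s["orientation"]).as_matrix()[:,1].round(3),"z",Ro.from_rotvec(s["orientation"]).as_matrix()[:,2].round(3),"F",s["force"].round(1),"op",round(float(s["opening"]),4))
E
python3 fit.py w2; python3 - <<'E'
from h import *
P=np.load("d.npy").reshape(-1,3)
near=P[(abs(P[:,0]-.505)<.06)&(abs(P[:,1]-.21)<.1)]
b=near[(near[:,2]>.058)&(near[:,2]<.066)]
print("rack",cv2.minAreaRect((b[:,:2]*1000).astype(np.float32)))
for lo,hi in [(.07,.085),(.085,.095),(.096,.105),(.105,.112),(.112,.12)]:
    q=near[(near[:,2]>lo)&(near[:,2]<hi)]
    for y0 in (.257,.21,.16):
        k=q[(abs(q[:,1]-y0)<.02)&(abs(q[:,0]-.5)<.025)]
        if len(k): print(lo,y0,len(k),k.mean(0).round(4),k.min(0).round(4),k.max(0).round(4))
E
```

```text
camera drift mm 2.0413805337986535
3.0 [0.489  0.2714 0.1297] jaw [0.974 0.228 0.008] z [ 0.007  0.005 -1.   ] F [ 0.2 -0.1  0.7] op 0.0451
rack ((508.271484375, 208.77822875976562), (44.1048583984375, 145.1656494140625), 11.570764541625977)
0.07 0.257 80 [0.4968 0.2624 0.0777] [0.4921 0.2578 0.0702] [0.5037 0.2644 0.084 ]
0.07 0.21 193 [0.506  0.2169 0.0782] [0.4974 0.2066 0.0701] [0.5181 0.2201 0.0849]
0.07 0.16 180 [0.516  0.1663 0.0779] [0.5093 0.157  0.0701] [0.5247 0.1698 0.0849]
0.085 0.257 64 [0.4969 0.2624 0.0895] [0.492  0.2575 0.0854] [0.5042 0.2645 0.0945]
0.085 0.21 139 [0.506  0.2174 0.0901] [0.4976 0.2105 0.0851] [0.5169 0.2201 0.0943]
0.085 0.16 306 [0.5171 0.1624 0.0915] [0.5094 0.1524 0.0851] [0.5249 0.1692 0.0945]
0.096 0.257 63 [0.4964 0.2622 0.0998] [0.492  0.2567 0.096 ] [0.5035 0.2642 0.1047]
0.105 0.257 71 [0.4966 0.2622 0.1079] [0.4922 0.2571 0.1051] [0.5037 0.2643 0.112 ]
0.112 0.257 219 [0.4978 0.259  0.1166] [0.4922 0.2523 0.1121] [0.5039 0.2641 0.1188]
```

View pics/w2.png

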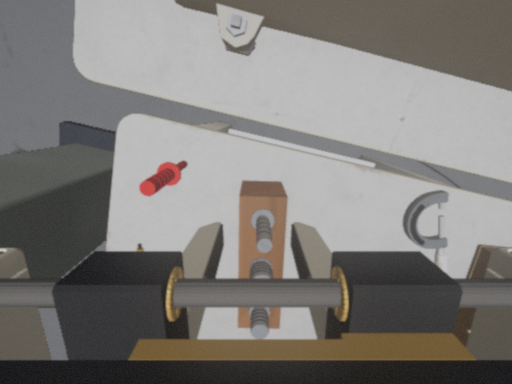

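Settled view: the slim pin is between the open fingers, its top at (265,243) and collar at (262,218), with nothing in the way. I'll centre on it first, then descend.

Call:
apply_moves(commands=[0.9,-1.25,0,0,0,0,4.5,0,0,-1,0,0,0,4.5,0,0,0,0,0,0,4.5])

```text
t: 3.42
tool_pos: [0.5033, 0.2597, 0.1269]
orientation: [1.946, 2.455, 0.03]
force: [0.1, 0.5, 0.3]
opening: 0.045
```

```bash
python3 - <<'E'
from h import *
for i in range(3):
    s=read_state();print(s["t"],s["tool_pos"].round(4),s["dq"].round(3));read_camera("wrist")
E
```

```text
3.425 [0.5033 0.2597 0.1269] [-0.011 -0.018 -0.032 -0.002  0.006 -0.006]
3.475 [0.5037 0.2599 0.1276] [ 0.005 -0.004 -0.006  0.001  0.001  0.002]
3.525 [0.5037 0.26   0.1276] [ 0.006  0.     0.003 -0.     0.     0.001]
```

Call:
apply_moves(commands=[-0.5,-0.1,-2.0,0,0,0,4.5,0,0,0,0,0,0,4.5,0,0,-2.0,0,0,0,4.5,0,0,0,0,0,0,4.5])

```text
t: 4.08
tool_pos: [0.4992, 0.2596, 0.0875]
orientation: [1.945, 2.455, 0.034]
force: [-0.2, 0.0, -0.7]
opening: 0.0449
```

```bash
cat > tilt.py <<'E'
from h import *
s=read_state();z=Ro.from_rotvec(s["orientation"]).as_matrix()[:,2];j=Ro.from_rotvec(s["orientation"]).as_matrix()[:,1]
print(s["t"],s["tool_pos"].round(4),"z",z.round(4),"fix rotvec",np.cross(z,[0,0,-1]).round(4),"jaw",j.round(3),np.arctan2(j[1],j[0]).round(3),"F",s["force"].round(1),"op",s["opening"])
E
python3 tilt.py
```

```text
4.075 [0.4992 0.2596 0.0875] z [ 0.0209  0.011  -0.9997] fix rotvec [-0.011   0.0209  0.    ] jaw [0.973 0.229 0.023] 0.231 F [-0.2  0.  -0.7] op 0.04493358827609444
```

Call:
apply_moves(commands=[-0.1,0,-0.7,-0.011,0.021,0,4.5,0,0,0,0,0,0,4.5,0,0,-0.5,0,0,0,4.5,0,0,0,0,0,0,0.5,0,0,0,0,0,0,0.5,0,0,0,0,0,0,0.5,0,0,0,0,0,0,0.5], squeeze=40)

```text
t: 4.95
tool_pos: [0.4993, 0.2601, 0.076]
orientation: [1.951, 2.462, 0.0]
force: [0.3, 0.0, -0.2]
opening: 0.0117
```

```bash
python3 tilt.py
```

```text
4.95 [0.4993 0.2601 0.076 ] z [ 2.e-04 -1.e-04 -1.e+00] fix rotvec [0.0001 0.0002 0.    ] jaw [0.973 0.229 0.   ] 0.231 F [ 0.3  0.  -0.2] op 0.011718611996415563
```

Gripped at 11.7 mm, which matches the 12 mm grip. Lift.

Call:
apply_moves(commands=[0,0,2,0,0,0,0.5,0,0,4,0,0,0,0.5,0,0,4,0,0,0,0.5,0,0,2,0,0,0,0.5,0,0,0,0,0,0,0.5])

```text
t: 5.58
tool_pos: [0.4991, 0.26, 0.2055]
orientation: [1.95, 2.461, 0.005]
force: [-0.1, -0.3, -1.8]
opening: 0.0112
```

```bash
python3 tilt.py
```

```text
5.575 [0.4991 0.26   0.2055] z [ 0.0035  0.0012 -1.    ] fix rotvec [-0.0012  0.0035  0.    ] jaw [0.973 0.229 0.004] 0.231 F [-0.1 -0.3 -1.8] op 0.01119950045280852
```

Call:
apply_moves(commands=[0.15,-5,0,0,0,0,0.5,0.15,-5.5,0,0,0,0,0.5,0.15,-5.5,0,0,0,0,0.5,0.15,-5.5,0,0,0,0.05,0.5,0.15,-5,0,0,0,0,0.5,0.15,-4,0,0,0,0,0.5,0,0,0,0,0,0,0.5,0,0,0,0,0,0,0.5])

```text
t: 6.58
tool_pos: [0.5038, -0.0529, 0.2014]
orientation: [-1.883, -2.512, -0.002]
force: [-0.1, 0.3, -0.7]
opening: 0.0114
```

```bash
python3 tilt.py; python3 fit.py w3; python3 - <<'E'
from h import *
for q in ["slim_pin","tube_mouth","cover_bar","cover_hinge","depth_gauge"]:
    for r in spot_point(q,"wrist")[:2]:
        X=w("wrist",r["point"]);print(q,round(r["conf"],2),X.round(4),px("wrist",X))
E
```

```text
6.575 [ 0.5038 -0.0529  0.2014] z [-0.0012  0.0025 -1.    ] fix rotvec [-0.0025 -0.0012 -0.    ] jaw [ 0.96   0.281 -0.   ] 0.285 F [-0.1  0.3 -0.7] op 0.011445211894639701
camera drift mm 0.3482034699069624
6.62 [ 0.5038 -0.0527  0.2014] jaw [ 0.96   0.281 -0.001] z [-0.001  0.002 -1.   ] F [ 0.4  0.1 -0.5] op 0.0114
slim_pin 0.56 [ 0.5043 -0.0562  0.1322] [257. 207.]
tube_mouth 0.59 [ 0.5091 -0.1069  0.0831] [248. 234.]
depth_gauge 0.23 [ 0.5073 -0.055   0.1341] [260. 207.]
```

View pics/w3.png

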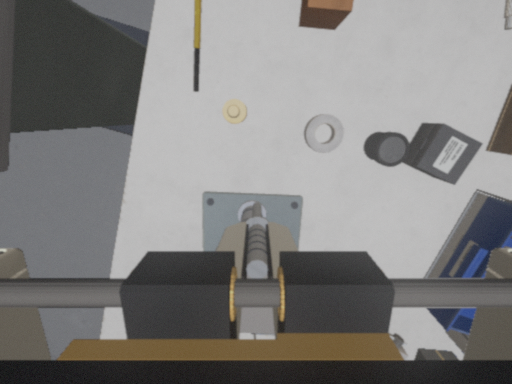

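The pin hangs in the fingers with its tip at (257,207). The tube's rim lies partly behind it at (250,213).

```bash
cat > pin.py <<'E'
from h import *
def circ(xy):
    A=np.c_[2*xy,np.ones(len(xy))];s=np.linalg.lstsq(A,(xy**2).sum(1),rcond=None)[0]
    return s[:2],np.sqrt(s[2]+s[0]**2+s[1]**2)
def pin(P,s):
    T=s["tool_pos"];
    for lo,hi in [(-.067,-.05),(-.05,-.03),(-.03,-.016)]:
        k=P[(abs(P[:,0]-T[0])<.015)&(abs(P[:,1]-T[1])<.015)&(P[:,2]>T[2]+lo)&(P[:,2]<T[2]+hi)]
        if len(k)>5: print("pin",lo,len(k),"xmid",((k[:,0].min()+k[:,0].max())/2).round(4),"w",np.ptp(k[:,0]).round(4),"y",np.percentile(k[:,1],[2,50,98]).round(4),circ(k[:,:2]))
def tube(P,c=(.509,-.108)):
    k=P[(np.hypot(P[:,0]-c[0],P[:,1]-c[1])<.022)&(P[:,2]>.074)&(P[:,2]<.086)]
    print("rim n",len(k),"z",np.median(k[:,2]).round(4) if len(k) else 0)
    if len(k)>5: print(cv2.minEnclosingCircle((k[:,:2]*1000).astype(np.float32)),k.mean(0).round(4),k.min(0).round(4),k.max(0).round(4))
E
python3 - <<'E'
from pin import *
P=np.load("d.npy").reshape(-1,3);s=read_state();pin(P,s);tube(P)
b=P[(abs(P[:,2]-.012)<.005)&(P[:,1]>-.2)&(P[:,1]<.0)&(abs(P[:,0]-.52)<.12)]
print("base",len(b),b.min(0).round(4),b.max(0).round(4))
for c in ["scene","top"]:
    im,d=read_camera(c);Q=cloud(c,d).reshape(-1,3);print(c);tube(Q)
    k=Q[(np.hypot(Q[:,0]-.507,Q[:,1]+.217)<.05)&(Q[:,2]>.088)&(Q[:,2]<.112)]
    if len(k)>4: print("bar",cv2.minAreaRect((k[:,:2]*1000).astype(np.float32)),np.median(k[:,2]))
E
```

```text
pin -0.067 52 xmid 0.5027 w 0.0076 y [-0.0545 -0.0509 -0.05  ] (array([ 0.50281949, -0.05401203]), np.float64(0.0038245140884402935))
pin -0.05 71 xmid 0.5026 w 0.0073 y [-0.0537 -0.0508 -0.0502] (array([ 0.50285073, -0.0541932 ]), np.float64(0.003897951728437799))
rim n 0 z 0
base 3105 [ 0.4379 -0.182   0.007 ] [ 0.591  -0.0644  0.017 ]
scene
rim n 107 z 0.0801
((509.8646545410156, -106.63356018066406), 14.42176628112793) [ 0.5081 -0.1074  0.0793] [ 0.4956 -0.1206  0.0742] [ 0.5237 -0.0937  0.0821]
bar ((504.87152099609375, -213.86300659179688), (10.46197509765625, 73.77342987060547), 14.701590538024902) 0.10218839078385569
top
rim n 0 z 0
bar ((498.57354736328125, -182.98818969726562), (9.0042724609375, 8.05549144744873), 87.52339935302734) 0.10352822708261594
```

Call:
apply_moves(commands=[0.35,-2.7,0,0,0,0,0.5,0,0,0,0,0,0,0.5,0.35,-2.5,0,0,0,0,0.5,0,0,-1.5,0,0,0,0.5,0,0,-1.5,0,0,0,0.5,0,0,0,0,0,0,0.5,0,0,0,0,0,0,0.5])

```text
t: 7.9
tool_pos: [0.5108, -0.101, 0.1694]
orientation: [-1.876, -2.515, -0.004]
force: [-0.6, -0.1, 0.0]
opening: 0.0112
```

```bash
python3 tilt.py; python3 fit.py w4; python3 - <<'E'
from pin import *
P=np.load("d.npy").reshape(-1,3);s=read_state();pin(P,s);tube(P)
im=cv2.imread("pics/w4.png");cv2.imwrite("pics/w4c.png",cv2.resize(im[130:300,150:370],None,fx=3.4,fy=3.4,interpolation=cv2.INTER_CUBIC))
for X in ([.5095,-.107,.08],[.5095,-.093,.08],[.4955,-.107,.08],[.5235,-.107,.08]):print(px("wrist",X))
E
```

```text
7.9 [ 0.5108 -0.101   0.1694] z [-0.0016  0.0047 -1.    ] fix rotvec [-0.0047 -0.0016 -0.    ] jaw [ 0.959  0.285 -0.   ] 0.289 F [-0.6 -0.1  0. ] op 0.011177061115388213
camera drift mm 0.2683198707029155
7.95 [ 0.5107 -0.101   0.1693] jaw [ 0.959  0.285 -0.   ] z [-0.002  0.005 -1.   ] F [-0.5 -0.8 -0.6] op 0.0113
pin -0.067 51 xmid 0.5095 w 0.0075 y [-0.1032 -0.0994 -0.0987] (array([ 0.50980606, -0.10278394]), np.float64(0.003890870995125562))
pin -0.05 71 xmid 0.5095 w 0.0076 y [-0.1024 -0.0996 -0.0988] (array([ 0.50987974, -0.10292401]), np.float64(0.0038853746522916704))
rim n 474 z 0.0803
((510.9090270996094, -107.23297119140625), 14.169719696044922) [ 0.5103 -0.1046  0.0801] [ 0.4971 -0.1206  0.0741] [ 0.5248 -0.0931  0.0822]
[255. 202.]
[259. 189.]
[241. 198.]
[268. 206.]
```

View pics/w4c.png

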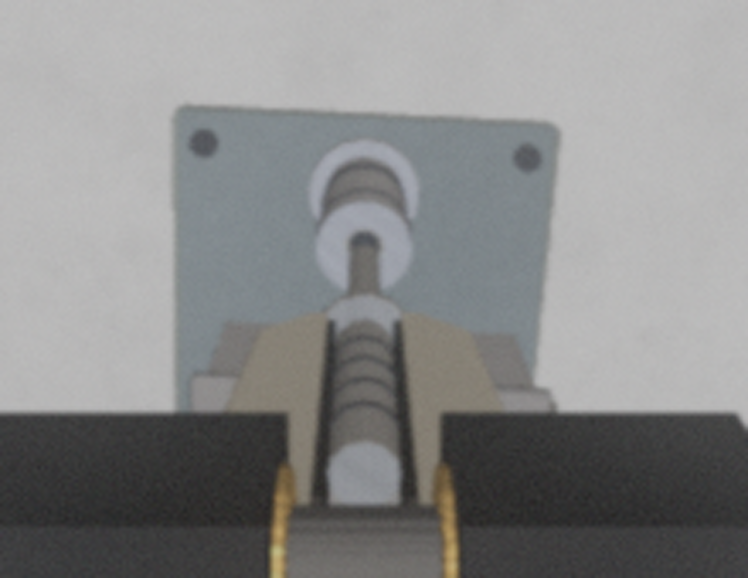

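Same camera: rim centre (0.5109,-0.1072), pin axis (0.5098,-0.1028). The crop shows the tip in front of and above the bore at (365,240). I'll correct by 1.1/-4.4 mm and go lower.

Call:
apply_moves(commands=[0.1,-0.45,0,-0.004,0,0,0.5,0,0,0,0,0,0,0.5,0,0,-1.2,0,0,0,0.5,0,0,0,0,0,0,0.5])

```text
t: 8.5
tool_pos: [0.5125, -0.1062, 0.1578]
orientation: [1.879, 2.518, 0.0]
force: [0.7, -0.8, -0.3]
opening: 0.0114
```

```bash
python3 fit.py w5; python3 - <<'E'
from pin import *
P=np.load("d.npy").reshape(-1,3);s=read_state();pin(P,s);tube(P)
E
```

```text
camera drift mm 0.4508373087900863
8.55 [ 0.513  -0.1063  0.1586] jaw [0.959 0.285 0.001] z [ 0.001 -0.001 -1.   ] F [-0.1 -1.  -0.9] op 0.011
pin -0.067 50 xmid 0.5122 w 0.0076 y [-0.1088 -0.1049 -0.104 ] (array([ 0.51229929, -0.10805854]), np.float64(0.003788049365199409))
pin -0.05 74 xmid 0.5121 w 0.0075 y [-0.108  -0.1049 -0.1042] (array([ 0.5123226 , -0.10824641]), np.float64(0.0038653766654247563))
rim n 534 z 0.0806
((511.33929443359375, -107.07380676269531), 14.22435474395752) [ 0.5103 -0.1047  0.0803] [ 0.4973 -0.1205  0.074 ] [ 0.525  -0.0929  0.0827]
```

Call:
apply_moves(commands=[-0.1,0.1,0,0,0,0,0.5,0,0,0,0,0,0,0.5,0,0,-0.5,0,0,0,0.5,0,0,0,0,0,0,0.5])

```text
t: 9.1
tool_pos: [0.5124, -0.1053, 0.1542]
orientation: [1.877, 2.516, 0.001]
force: [0.0, -0.1, -0.8]
opening: 0.0112
```

```bash
python3 fit.py w6; python3 - <<'E'
from pin import *
P=np.load("d.npy").reshape(-1,3);s=read_state();pin(P,s);tube(P)
E
```

```text
camera drift mm 0.17689805526166502
9.15 [ 0.5126 -0.1053  0.1545] jaw [0.959 0.285 0.003] z [ 0.003 -0.001 -1.   ] F [ 1.4 -0.6 -1. ] op 0.0106
pin -0.067 50 xmid 0.5117 w 0.0076 y [-0.108  -0.104  -0.1033] (array([ 0.51194757, -0.1073414 ]), np.float64(0.003896277589987309))
pin -0.05 74 xmid 0.5116 w 0.0076 y [-0.1068 -0.104  -0.1033] (array([ 0.51185138, -0.10730102]), np.float64(0.0038614248798433458))
rim n 534 z 0.0802
((511.03546142578125, -106.97676086425781), 14.171696662902832) [ 0.5101 -0.1046  0.08  ] [ 0.4972 -0.121   0.074 ] [ 0.5245 -0.0928  0.0824]
```

Call:
apply_moves(commands=[-0.08,0.03,0,0,0.003,0,0.5,0,0,0,0,0,0,0.5,0,0,-0.5,0,0,0,0.5,0,0,-0.4,0,0,0,0.5,0,0,0,0,0,0,0.5])

```text
t: 9.82
tool_pos: [0.5119, -0.1051, 0.145]
orientation: [1.878, 2.517, -0.001]
force: [0.0, 0.5, -0.8]
opening: 0.0116
```

```bash
python3 fit.py w7; python3 - <<'E'
from pin import *
P=np.load("d.npy").reshape(-1,3);s=read_state();pin(P,s);tube(P)
E
```

```text
camera drift mm 0.2242430703567888
9.88 [ 0.5119 -0.1051  0.1452] jaw [0.959 0.285 0.   ] z [ 0.    -0.001 -1.   ] F [-0.1 -0.4 -1.5] op 0.0109
pin -0.067 569 xmid 0.5109 w 0.0274 y [-0.1176 -0.1039 -0.094 ] (array([ 0.51085821, -0.10665821]), np.float64(0.010137311871685248))
pin -0.05 74 xmid 0.5109 w 0.0075 y [-0.1067 -0.1037 -0.1028] (array([ 0.51107147, -0.10690646]), np.float64(0.0037704798132332552))
rim n 582 z 0.0803
((510.7411193847656, -106.9100112915039), 14.138065338134766) [ 0.5101 -0.1041  0.0802] [ 0.4971 -0.12    0.074 ] [ 0.5246 -0.0929  0.0857]
```

Aligned to about 0.3 mm; descend.

Call:
apply_moves(commands=[0,0,-0.5,0,0,0,0.5,0,0,-0.5,0,0,0,0.5,0,0,0,0,0,0,0.5])

```text
t: 10.3
tool_pos: [0.5121, -0.1051, 0.1348]
orientation: [1.878, 2.517, -0.001]
force: [0.1, 0.2, -0.8]
opening: 0.0116
```

Call:
apply_moves(commands=[0,0,-1,0,0,0,0.5,0,0,-1,0,0,0,0.5,0,0,-0.5,0,0,0,0.5,0,0,0,0,0,0,0.5])

```text
t: 10.8
tool_pos: [0.5116, -0.105, 0.1074]
orientation: [1.878, 2.518, -0.001]
force: [0.3, -0.3, 0.2]
opening: 0.0113
```

Call:
apply_moves(commands=[0,0,-0.5,0,0,0,0.5,0,0,0,0,0,0,0.5,0,0,-0.5,0,0,0,0.5,0,0,-0.3,0,0,0,0.5,0,0,0,0,0,0,0.5])

```text
t: 11.42
tool_pos: [0.5126, -0.1053, 0.0949]
orientation: [1.877, 2.516, -0.0]
force: [-0.2, 0.1, 0.4]
opening: 0.0115
```

Call:
apply_moves(commands=[0,0,-0.2,0,0,0,0.5,0,0,0,0,0,0,0.5])

```text
t: 11.68
tool_pos: [0.5128, -0.1054, 0.094]
orientation: [1.877, 2.516, -0.0]
force: [-0.1, -0.0, -0.4]
opening: 0.0115
```

```bash
python3 fit.py w8; python3 - <<'E'
from pin import *
P=np.load("d.npy").reshape(-1,3);k=P[(np.hypot(P[:,0]-.511,P[:,1]+.107)<.022)&(P[:,2]>.074)]
print(np.histogram(k[:,2],bins=np.arange(.074,.15,.003)))
E
```

```text
camera drift mm 0.00469265434097782
11.72 [ 0.5128 -0.1054  0.094 ] jaw [0.959 0.285 0.002] z [ 0.002 -0.002 -1.   ] F [-1.7  0.2  3.2] op 0.0114
(array([ 43, 134, 222, 103,  25,  25,  44,  81,  86, 118, 133, 120, 154,
       160, 156, 163, 172, 181, 218, 485,  82,  69,  94,  75,  64]), array([0.074, 0.077, 0.08 , 0.083, 0.086, 0.089, 0.092, 0.095, 0.098,
       0.101, 0.104, 0.107, 0.11 , 0.113, 0.116, 0.119, 0.122, 0.125,
       0.128, 0.131, 0.134, 0.137, 0.14 , 0.143, 0.146, 0.149]))
```

Call:
apply_moves(commands=[0,0,-0.3,0,0,0,0.5,0,0,-0.3,0,0,0,0.5])

```text
t: 12.02
tool_pos: [0.5131, -0.1056, 0.0938]
orientation: [1.876, 2.515, -0.001]
force: [-17.4, 4.8, 32.2]
opening: 0.0113
```

```bash
python3 tilt.py
```

```text
12.025 [ 0.5131 -0.1056  0.0938] z [ 0.0025 -0.0025 -1.    ] fix rotvec [0.0025 0.0025 0.    ] jaw [0.958 0.285 0.002] 0.289 F [-17.4   4.8  32.2] op 0.011252192374398543
```

Hard stop at the expected height with 32 N, so the collar is on the rim. Relax, open, and rise.

Call:
apply_moves(commands=[0,0,0,0,0,0,0.5,0,0,0,0,0,0,3.0,0,0,0,0,0,0,3.0,0,0,0,0,0,0,3.0,0,0,0,0,0,0,3.0,0,0,0,0,0,0,3.0])

```text
t: 12.78
tool_pos: [0.5129, -0.1055, 0.0931]
orientation: [1.876, 2.516, -0.001]
force: [0.1, 0.4, 0.2]
opening: 0.0301
```

```bash
python3 tilt.py
```

```text
12.775 [ 0.5129 -0.1055  0.0931] z [ 0.002  -0.0023 -1.    ] fix rotvec [0.0023 0.002  0.    ] jaw [0.958 0.285 0.001] 0.289 F [0.1 0.4 0.2] op 0.030080375191888747
```

Call:
apply_moves(commands=[0,0,2,0,0,0,3,0,0,4,0,0,0,3,0,0,4,0,0,0,3,0,-3.5,0,0,0,0,4.5,0,-3.5,0,0,0,0,4.5,0,0,0,0,0,0,4.5,0,0,0,0,0,0,4.5])

```text
t: 13.65
tool_pos: [0.5122, -0.1764, 0.196]
orientation: [1.875, 2.517, -0.001]
force: [-0.4, -0.4, -0.8]
opening: 0.045
```

```bash
python3 tilt.py; python3 fit.py w9; python3 - <<'E'
from h import *
P=np.load("d.npy").reshape(-1,3)
k=P[(np.hypot(P[:,0]-.511,P[:,1]+.107)<.013)&(P[:,2]>.125)&(P[:,2]<.14)]
if len(k): print("pin top",len(k),k.mean(0).round(4),cv2.minEnclosingCircle((k[:,:2]*1000).astype(np.float32)))
k=P[(np.hypot(P[:,0]-.508,P[:,1]+.214)<.055)&(P[:,2]>.092)&(P[:,2]<.112)]
print("bar",len(k),cv2.minAreaRect((k[:,:2]*1000).astype(np.float32)) if len(k) else 0,k[:,2].max() if len(k) else 0)
E
```

```text
13.65 [ 0.5122 -0.1764  0.196 ] z [ 0.0014 -0.0022 -1.    ] fix rotvec [0.0022 0.0014 0.    ] jaw [0.958 0.286 0.001] 0.29 F [-0.4 -0.4 -0.8] op 0.044994693933330894
camera drift mm 0.23372141289923487
13.7 [ 0.5122 -0.1763  0.196 ] jaw [0.958 0.287 0.001] z [ 0.001 -0.002 -1.   ] F [0.4 0.6 0.2] op 0.0448
pin top 170 [ 0.5117 -0.107   0.1329] ((511.8851013183594, -107.09175872802734), 5.923276901245117)
bar 644 ((506.1499938964844, -213.50601196289062), (9.9696683883667, 73.95171356201172), 13.882118225097656) 0.10678090253917615
```

View pics/w9.png

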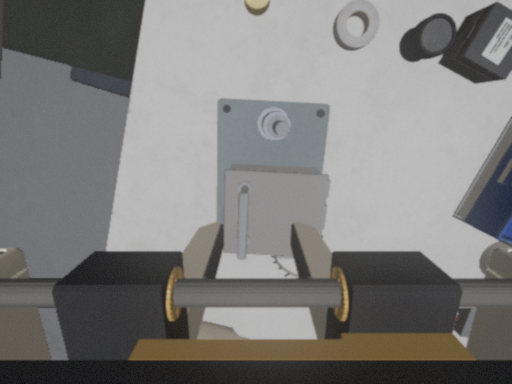

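Pin top is at z 0.133, so it is home, standing free at (280,127). The bar runs vertically at (243,225) px, centre (0.506,-0.2135), yaw 0.242.

Call:
apply_moves(commands=[-0.6,-3.7,0,0.002,0.001,-0.048,4,0,0,0,0,0,0,4,0,0,-3,0,0,0,4,0,0,-3,0,0,0,4,0,0,0,0,0,0,4,0,0,0,0,0,0,4])

```text
t: 14.5
tool_pos: [0.5077, -0.2079, 0.1359]
orientation: [1.928, 2.48, 0.003]
force: [0.4, -0.2, 0.1]
opening: 0.0396
```

```bash
python3 tilt.py; python3 fit.py w10; python3 - <<'E'
from h import *
P=np.load("d.npy").reshape(-1,3)
k=P[(np.hypot(P[:,0]-.508,P[:,1]+.214)<.055)&(P[:,2]>.092)&(P[:,2]<.108)]
print("bar",len(k),cv2.minAreaRect((k[:,:2]*1000).astype(np.float32)) if len(k) else 0,k.min(0),k.max(0))
E
```

```text
14.5 [ 0.5077 -0.2079  0.1359] z [ 0.0019  0.001  -1.    ] fix rotvec [-0.001   0.0019  0.    ] jaw [0.969 0.247 0.002] 0.249 F [ 0.4 -0.2  0.1] op 0.03962664804624016
camera drift mm 0.24107743555148997
14.55 [ 0.5076 -0.2079  0.1358] jaw [0.969 0.246 0.002] z [ 0.002  0.001 -1.   ] F [-0.3 -0.3  1.3] op 0.04
bar 1101 ((506.59698486328125, -214.4227294921875), (9.578063011169434, 74.16856384277344), 13.769051551818848) [ 0.49320773 -0.2512126   0.09692256] [ 0.51938389 -0.1776796   0.1067942 ]
```

Call:
apply_moves(commands=[-0.1,-0.6,-2,0,0,0,4,0,0,-2,0,0,0,4,0,0,0,0,0,0,4,0,0,-0.9,0,0,0,4,0,0,0,0,0,0,0.4,0,0,0,0,0,0,0.4,0,0,0,0,0,0,0.4,0,0,0,0,0,0,0.4], squeeze=25)

```text
t: 15.6
tool_pos: [0.5085, -0.2164, 0.0874]
orientation: [1.924, 2.474, 0.004]
force: [0.4, -0.1, 0.1]
opening: 0.0093
```

```bash
python3 tilt.py
```

```text
15.6 [ 0.5085 -0.2164  0.0874] z [ 0.0072 -0.0023 -1.    ] fix rotvec [0.0023 0.0072 0.    ] jaw [0.969 0.246 0.006] 0.249 F [ 0.4 -0.1  0.1] op 0.009254764492583377
```

Bar gripped (9.3 mm). I'll follow the arc in steps, starting with the first 15 degrees.

Call:
apply_moves(commands=[0.5,0.13,1.14,-0.016,0.063,0,0.4,0,0,0,0,0,0,0.4,0.64,0.16,1.06,-0.016,0.063,0,0.4,0,0,0,0,0,0,0.4,0,0,0,0,0,0,0.4])

```text
t: 16.23
tool_pos: [0.5172, -0.2141, 0.1064]
orientation: [-1.879, -2.417, 0.155]
force: [-1.6, -1.1, -1.3]
opening: 0.0088
```

```bash
cat > cov.py <<'E'
from h import *
import sys
# bar centre estimate from TCP (12.6 mm behind), relative to the shut-bar position
s=read_state();z=Ro.from_rotvec(s["orientation"]).as_matrix()[:,2]
b=s["tool_pos"]-.0126*z; b0=np.array([.5085,-.2164,.100]);xh=np.array([.97,.245,0]);h=b0+.09*xh;h[2]=.06
g=b-h;print(s["t"],s["tool_pos"].round(4),"angle",np.degrees(np.arctan2(g[2],-g@xh)).round(1)-23.96,"R",np.hypot(g[2],g@xh).round(4),"side mm",(1000*g@[-.245,.97,0]).round(1),"tilt",z.round(3),"F",s["force"].round(1),"M",s["wrist_torque"].round(2),"op",s["opening"].round(4),"q",s["q"].round(2))
E
python3 cov.py
```

```text
Traceback (most recent call last):
  File "cov.py", line 6, in <module>
    g=b-h;print(s["t"],s["tool_pos"].round(4),"angle",np.degrees(np.arctan2(g[2],-g@xh)).round(1)-23.96,"R",np.hypot(g[2],g@xh).round(4),"side mm",(1000*g@[-.245,.97,0]).round(1),"tilt",z.round(3),"F",s["force"].round(1),"M",s["wrist_torque"].round(2),"op",s["opening"].round(4),"q",s["q"].round(2))
                                                                                                                                                                                                                                                                 ^^^^^^^^^^^^^^^^^^
AttributeError: 'float' object has no attribute 'round'
```

```bash
sed -i 's/s\["opening"\].round(4)/round(float(s["opening"]),4)/' cov.py; python3 cov.py
```

```text
16.225 [ 0.5172 -0.2141  0.1064] angle 12.54 R 0.099 side mm 0.1 tilt [-0.122 -0.033 -0.992] F [-1.6 -1.1 -1.3] M [-0.25  0.24 -0.01] op 0.0088 q [-0.43  0.21  1.62 -0.08  1.42 -0.66]
```

Call:
apply_moves(commands=[0.75,0.19,0.98,-0.016,0.063,0,0.4,0,0,0,0,0,0,0.4,0.87,0.22,0.86,-0.016,0.063,0,0.4,0,0,0,0,0,0,0.4,0,0,0,0,0,0,0.4])

```text
t: 16.85
tool_pos: [0.5284, -0.2112, 0.1217]
orientation: [-1.822, -2.342, 0.301]
force: [-4.0, -1.3, -0.0]
opening: 0.009
```

```bash
python3 cov.py
```

```text
16.85 [ 0.5284 -0.2112  0.1217] angle 24.14 R 0.0992 side mm 0.1 tilt [-0.247 -0.06  -0.967] F [-4.  -1.3 -0. ] M [-0.16  0.48 -0.05] op 0.009 q [-0.37  0.33  1.46 -0.15  1.56 -0.61]
```

Call:
apply_moves(commands=[0.83,0.21,0.76,-0.015,0.058,0,0.4,0,0,0,0,0,0,0.4,0.93,0.24,0.65,-0.015,0.058,0,0.4,0,0,0,0,0,0,0.4,0.98,0.25,0.51,-0.015,0.058,0,0.4,0,0,0,0,0,0,0.4,0,0,0,0,0,0,0.4])

```text
t: 17.73
tool_pos: [0.5499, -0.2059, 0.1389]
orientation: [-1.737, -2.232, 0.483]
force: [-4.3, 0.3, 1.8]
opening: 0.009
```

```bash
python3 cov.py
```

```text
17.725 [ 0.5499 -0.2059  0.1389] angle 41.13999999999999 R 0.0997 side mm -0.1 tilt [-0.409 -0.094 -0.908] F [-4.3  0.3  1.8] M [-0.13  0.67 -0.07] op 0.009 q [-0.31  0.53  1.21 -0.22  1.77 -0.56]
```

Call:
apply_moves(commands=[0.7,0.18,0.33,0,0,0,0.4,0,0,0,0,0,0,0.4,0,0,0,0,0,0,0.4])

```text
t: 18.1
tool_pos: [0.5555, -0.2045, 0.1417]
orientation: [-1.737, -2.234, 0.477]
force: [-2.9, -0.4, 1.1]
opening: 0.0091
```

```bash
python3 cov.py; python3 - <<'E'
from h import *
for c in ["scene","top"]:
    im,d=read_camera(c)
    if c=="scene": cv2.imwrite("pics/s2.png",cv2.resize(im[140:290,230:430],None,fx=4,fy=4,interpolation=cv2.INTER_CUBIC))
    P=cloud(c,d);g=(P-[.511,-.107,0])@np.c_[[.97,.245,0],[-.245,.97,0],[0,0,1]]+[0,.068,0] # gauge frame
    r=cut_out("cover",c)
    for m in r[:1]:
        q=g[m["mask"]&(d>0)];print(c,"mask",m["conf"],len(q))
    q=g.reshape(-1,3);q=q[(q[:,0]>-45)&(q[:,0]>-.06)&(q[:,0]<.055)&(q[:,1]<.01)&(q[:,1]>-.082)&(q[:,2]>.07)&(q[:,2]<.16)]
    # search planes through hinge direction: ransac in x,z
    best=None;rng=np.random.default_rng(0)
    for _ in range(500):
        a,b=q[rng.choice(len(q),2,replace=False)][:,[0,2]];v=b-a;n=np.array([-v[1],v[0]])/(np.linalg.norm(v)+1e-9)
        ang=np.degrees(np.arctan2(v[1],-v[0]))%180
        if not 25<ang<65: continue
        k=abs((q[:,[0,2]]-a)@n)<.0015
        if best is None or k.sum()>best[0]: best=(k.sum(),k)
    if best:
        k=q[best[1]];x,z=np.polyfit(k[:,0],k[:,2],1);print("plane",len(k),"angle",np.degrees(np.arctan(-x)).round(1),"z at hinge x=.06:",(x*.06+z).round(4))
    else: print(c,len(q))
    k=P.reshape(-1,3);k=k[(np.hypot(k[:,0]-.511,k[:,1]+.107)<.012)&(k[:,2]>.1)&(k[:,2]<.145)]
    print("pin",len(k),k[:,2].max() if len(k) else 0,np.median(k,0))
E
```

```text
18.1 [ 0.5555 -0.2045  0.1417] angle 44.74 R 0.1 side mm -0.1 tilt [-0.406 -0.091 -0.909] F [-2.9 -0.4  1.1] M [-0.13  0.62 -0.1 ] op 0.0091 q [-0.31  0.54  1.19 -0.22  1.78 -0.56]
scene mask 0.69 1086
plane 530 angle 44.9 z at hinge x=.06: 0.0572
pin 93 0.1346760022216558 [ 0.5077716  -0.10832642  0.11822747]Traceback (most recent call last):
  File "<stdin>", line 13, in <module>
  File "numpy/random/_generator.pyx", line 864, in numpy.random._generator.Generator.choice
ValueError: a must be a positive integer unless no samples are taken
```

View pics/s2.png

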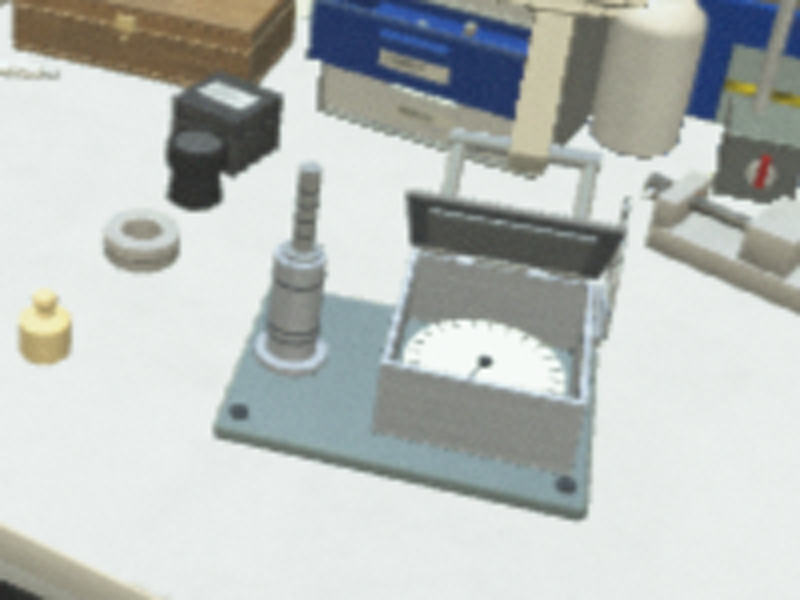

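The picture shows the cover open with the dial visible, held by its bar (528,165). The pin stands in the tube with its collar on the rim (300,250). Cover plane fit gives 44.9° and kinematics 44.7°. I'll check that it holds still, then hand in.

```bash
python3 cov.py; python3 -c "
from h import *
for i in range(4): read_camera('top')"; python3 cov.py; python3 -c "
from h import *
print(read_state()['dq'].round(4));print(close_job())"
```

```text
18.3 [ 0.5557 -0.2044  0.1417] angle 44.839999999999996 R 0.1 side mm -0.1 tilt [-0.407 -0.092 -0.909] F [-4.1 -0.4  1.2] M [-0.13  0.66 -0.09] op 0.0092 q [-0.31  0.54  1.19 -0.22  1.78 -0.56]
18.5 [ 0.5558 -0.2044  0.1418] angle 44.940000000000005 R 0.1 side mm -0.1 tilt [-0.407 -0.092 -0.909] F [-4.2 -0.9  0.5] M [-0.11  0.71 -0.11] op 0.0094 q [-0.31  0.54  1.19 -0.22  1.78 -0.56]
[ 0.0023  0.0012 -0.0015 -0.001   0.0012  0.0008]
the job is handed in; nothing more can be done
None
```

I put the slim pin from the rack's left hole into the tube, pushed it home and let go. Then I lifted the cover by its bar and handed the job in at 18.5 s, still holding it at 45 degrees.

**Pin:**
- While pushing, it met a hard stop of 32 N at the height where the collar should rest on the rim.
- After I let go, its top measured 0.133 m above the table, as expected for a pin pushed home. It stood within about 1 mm of the tube's axis.

**Cover:**
- A plane fitted to the depth image gave 44.9°, and the arm's own position gave 44.8 to 44.9°.
- It was still: the angle changed about 0.1° over 0.2 s, with the joints nearly at rest and about 4 N at the tool.

**Other items:** the weight, loupe and ring gauge stood upright in the last scene view. I did not look at the other two pins again after lifting the slim one.

**Checks that went wrong:**
- The first close look was taken while the arm was still moving. It was a few millimetres off, so I repeated it at rest.
- In the last check, the plane fit from the top camera failed because it had no usable points. The 45° reading therefore rests on the scene camera and the arm's position.

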